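Free a bayonet tool adapter from its bench holder and rack it

TASK

Take the tool adapter out of the quick-change bench holder: press the holder's release plunger fully down (it stays down), twist the adapter anticlockwise, seen from above, gently up to its stop, lift it straight off and stand it upright, fully home, in the empty nest of the storage rack. Never force anything: keep every push under 40 N on the holder, the plunger or the nest; leave the spare adapter and the other things on the bench where they are.

Things in the scene. Friction and masses are not known exactly. Their poses are not given: they have to be found in the camera images.
- holder: Quick-change bench holder, bolted down: steel cup 80 mm across, 46 mm high, on a grey plate 165 x 100 x 10 mm, release plunger on one side. Origin: on the bench, under the cup's axis; z up, x from plunger to cup. Two lips inside hold the adapter's lugs. Bore play: 1.5 mm round the adapter's shank, 1.5 mm up and down. The pawl of an unpressed plunger blocks the twist.
- holder_seat (a point): Centre of the cup's rim, on the bayonet axis, 46 mm above the bench. The anticlockwise turn that frees the lugs differs from holder to holder, 60 to 89 degrees from locked, and is hidden under the flange: feel for it. The slot is where the lugs meet a rigid end stop; they pass up only within about 5 degrees short of it. Pulling up earlier only loads the lips, turning on only loads the stop (0.5 Nm is too much).
- plunger_top (a point): Centre of the top of the release plunger, a bare steel button 20 mm across, standing 44 mm above the bench, 66 mm from the bayonet axis on the holder's -x side; its boss (30 mm across) is 30 mm high. It goes straight down 8 mm to a rigid stop, resists with about 5 N and stays where it is left.
- plunger (a joint): Travel of the release plunger: 0 up, 0.008 m fully down.
- adapter: Steel tool adapter, 0.3 to 0.55 kg, locked in the holder at the start. Origin: on its axis at the underside of its lugs; z up. From below: cross-bar of lugs 44 x 11 x 8 mm along its x, shank 20 mm across, flange 64 mm across and 6 mm thick (underside at 15 mm, rests on the holder's rim), grip, nut. Locked, its x lies along the holder's x (within about 3 degrees).
- adapter_grip (a point): Point on the adapter's axis in its grip, 43 mm above the underside of its lugs, 28 mm above the underside of its flange, 22 mm above the flange's top. Grip: steel block with two flat sides 30 mm apart (facing the adapter's +y and -y), 38 mm long along x, rising 36 mm from the flange; on it a round nut, 26 mm across and 8 mm high.
- rack: Storage rack, fixed: wooden base 90 x 200 x 10 mm with two aluminium rings (nests) 110 mm apart along its y. Origin: under its centre, on the bench. The nest on its +y side is empty; in the other stands the spare adapter, which rises to 108 mm above the bench.
- nest (a point): Centre of the mouth of the empty nest, 36 mm above the bench. Ring 74 mm outside, 51 mm inside, 26 mm deep: the adapter's foot hangs inside in any turn and its flange rests on the rim; the adapter's grip point is then 28 mm above this point.
- spare: Spare adapter of the same build, with a slimmer, 30 mm long pin on top; stands in the other nest; leave it. Origin: underside of its lugs.
- tube: Bystander: short steel tube, 52 mm across, 45 mm high, between holder and rack. Origin: centre of its underside.
- carton: Bystander: small cardboard carton, 60 x 55 x 50 mm. Origin: centre of its underside.
- rule: Bystander: flat steel bar, 40 x 300 x 4 mm, lying along y. Origin: centre of its underside.
- hammer: Bystander: hammer lying on the bench by the robot's right.
- blue_case: Bystander: blue plastic case, 110 x 200 x 40 mm. Origin: centre of its underside.
Not all that is in view belongs to the job. What is shaped like the adapter but purple or red is not meant.

How it is judged (in metres and radians):
On the way, in this order (a step that is already met when the one before it is completed fails the run):
1. the release plunger is pressed fully down (value of joint plunger above 0.0065 m), for 0.2 s.
2. the adapter is lifted off the holder, upright (z of adapter_grip in the frame of holder_seat above 0.055 m and angle between adapter_grip's own z axis and vertical below 0.3 rad), for 0.1 s.
At the end, for the whole second after the job is handed in: The adapter stands at rest in the empty nest, its flange on the rim: axis within 5 mm of the nest's centre, grip point 26 to 30 mm above the nest's mouth, tilted less than 0.06 rad; the plunger is still down (over 6.5 mm) and the robot has let go (horizontal distance between adapter_grip and nest below 0.005 m and z of adapter_grip in the frame of nest between 0.026 and 0.03 m and angle between adapter_grip's own z axis and vertical below 0.06 rad and value of joint plunger above 0.0065 m and linear speed of adapter below 0.01 m/s); the robot touches nothing.
It fails at once if the adapter is forced against the holder's lips, stop or pawl (contact forces over 60 N in all) (contact force between adapter and holder above 60 N).
It fails at once if the plunger or holder is pressed with more than 40 N (contact force between any of the arm, the fingers and holder above 40 N).
It fails at once if the adapter is dropped or pushed hard into the nest (over 40 N) (contact force between adapter and rack above 40 N).
It fails at once if the adapter is tipped over (angle between adapter_grip's own z axis and vertical above 0.6 rad).
It fails at once if another thing on the bench is disturbed (over 15 mm) (distance of any of tube, carton, rule, hammer, blue_case, spare from where it was at the start of the episode above 0.015 m).
It also fails if it takes over 72 s, if anything falls off the work surface, if the arm or the gripper's body presses on something with over 40 N, if the wrist force passes 120 N, or if a joint passes its speed limit or range.

ROBOT

A 6-joint arm with a two-finger parallel gripper is mounted at the origin on the work surface. World frame = base frame: x ahead of the robot, y to its left, z up, the work surface at z = 0. Lengths are in mm, angles in rad, forces in N, time in s.
With the tool pointing down it reaches from about 350 to 875 mm from the base axis. Payload 4.2 kg.
Tool frame: the origin (TCP) lies at the very end of the fingers, on their centre line; the grasp point (between the pads) lies 19 mm behind it (arm.pinch_z is the distance from the TCP to the grasp point, in mm); x points along the fingers, y is the direction in which the jaws open and shut, and the axes are right-handed (so a half turn about x gives the same grasp; the last joint's range is limited). The gripper opens to 85 mm and grips with 20 to 120 N. Pads are 22 mm wide; open, the fingers measure 114 mm over their backs; the gripper's body (76 mm by 85 mm) begins 54 mm behind the grasp point. The pads swing forward as they close: fully open they stand 13 mm farther back than shut.
Start: joints at [1.491, 0.385, 0.008, 0, -1.194, -0.259], TCP at [207.689, 589.461, 209.012] pointing down, gripper open.
Joint ranges: [-3.14, 3.14], [-1.21, 2.06], [-1.07, 1.41], [-3.16, 2.05], [-2.99, -0.16], [-3.1, 3.1]. Speed limits (rad/s): [2.79, 2.79, 3.14, 3.14, 3.14, 3.14].

INTERFACE

Orientations are given as a unit quaternion [x, y, z, w].
In Python, from bench import arm gives the robot as it stands.
- The arm moves only by the tool drive_tool, never from a script. Its argument "motion" is a list of rows, each a list of 4 numbers: the shift along the tool's x, y, z in mm, then the turn about the tool's x in degrees. In form: [[dx, dy, dz, spin], ...]. A call has 1 to 10 rows; each row shifts and turns the commanded pose from where the row before left it, along the tool's axes as they then stand; what a row does not reach is not made up. A row lasts 1/12 s, in which the tool goes at most 41.7 mm and 7.16 degrees, less where a joint would pass 70% of its speed; a pose out of reach is approached as far as the arm can. A call with a gripper value outside its range is refused whole. "grip" is the finger opening in mm, from 0 to 85.4, set as the call begins (left out, the last holds). The fingers move at their own pace and stop on an object; the grip force is fixed at half the most. Time passes only in rows, so rows that do not move let the fingers close. It gives the time, the measured TCP pose, the force and the opening at its end, in the units of the state.
- arm.read_state(): the state, without advancing time (a new reading comes with each control period).
- arm.get_image(name): name is "scene" or "top"; returns the picture (400x640x3 uint8, red, green, blue); there is no depth.
- arm.calibration(name): a dict with "K" (3x3 intrinsics, pixels), "distortion" ([k1, k2, p1, p2, k3] as OpenCV has them; the pictures are not rectified), "eye" and "attitude" of the camera in the world. Camera axes: x right, y up, looking along -z (the intrinsics and any distortion apply to the point x, -y, -z); pixel columns grow to the right and rows downward; lengths in mm; the calibration is good to about 2 mm. A picture is of the moment at which its call begins. calibration takes no time and is no camera call.
- arm.job_done(): hands the job in, once; it reports no verdict.
The state is a dict: "clock": time; "joints": joint angles; "joint_vel": joint speeds; "joint_efforts": joint torques, N m; "position": TCP position; "ee_rot": TCP orientation; "contact_force": force on the tool from outside, world axes, zero at the start; "wrist_torque": the same for the moment, N m; "gripper_width": finger opening in mm.
Only numpy, scipy, OpenCV 4.12 (cv2) and the standard library are available. Lean on these libraries where they do the work, as an engineer would, in place of code of your own. Each camera call takes 0.05 s, during which the arm holds its last target. There are 200 camera calls.

## Working session

There is one attempt and no reset: what is moved stays moved. The work goes in short steps, Python scripts to look and compute and a tool call to move; the robot and the scene stay as the last step left them, time stands still between calls to the robot, and variables do not carry over. Pictures are saved under pics/ and viewed, about 8 in all and at most 12, crops included, and the job is handed in when it is done.

Besides the shell and the picture viewer there is one more tool, called after ">>>" as name(argument=value, ...) on one line, values as JSON. drive_tool: Moves the arm, as the interface text tells. Its arguments: {"type":"object","properties":{"motion":{"type":"array"},"grip":{"type":"number"}},"required":["motion"]}

```bash
mkdir -p pics; python3 - <<'E'
from bench import arm
import cv2,json
for n in("scene","top"):
    cv2.imwrite(f"pics/{n}0.png",arm.get_image(n)[:,:,::-1]); c=arm.calibration(n); print(n,c)
s=arm.read_state();print(s,arm.pinch_z)
E
```

```text
scene {'K': array([[394.64589235,   0.        , 314.0455777 ],
       [  0.        , 394.64589235, 196.27606924],
       [  0.        ,   0.        ,   1.        ]]), 'distortion': array([0.03248428, 0.        , 0.        , 0.        , 0.        ]), 'eye': array([1585.94618457, -194.04751629,  753.38501672]), 'attitude': array([0.38263237, 0.30440753, 0.56364034, 0.66576129])}
top {'K': array([[377.85186716,   0.        , 320.64680502],
       [  0.        , 377.85186716, 202.030488  ],
       [  0.        ,   0.        ,   1.        ]]), 'distortion': array([-0.05793125,  0.        ,  0.        ,  0.        ,  0.        ]), 'eye': array([ 330.11610533,   13.29336458, 1257.531569  ]), 'attitude': array([-0.05300113,  0.06026059,  0.712953  , -0.69660431])}
{'clock': 0.1, 'joints': array([ 1.49059211e+00,  3.85461948e-01,  6.75518451e-03, -4.15513364e-04,
       -1.19402589e+00, -2.58611527e-01]), 'joint_vel': array([-5.75047981e-04, -7.28370593e-04,  2.15072829e-03,  1.00050024e-03,
       -2.12915531e-05, -9.76253523e-04]), 'joint_efforts': array([ 4.39651203e-04, -3.93318272e+01,  1.88931137e+01,  4.19798210e+00,
       -2.58772554e-03,  3.29116041e-06]), 'position': array([207.5275354 , 588.93022078, 208.04175602]), 'ee_rot': array([-0.69689989,  0.11996469,  0.69704993,  0.11857661]), 'contact_force': array([-0.56340507,  0.23776957,  0.79703251]), 'wrist_torque': array([-0.02570386, -0.01709271,  0.0025302 ]), 'gripper_width': 85.42994883711656} 18.700000000000003
```

View pics/top0.png

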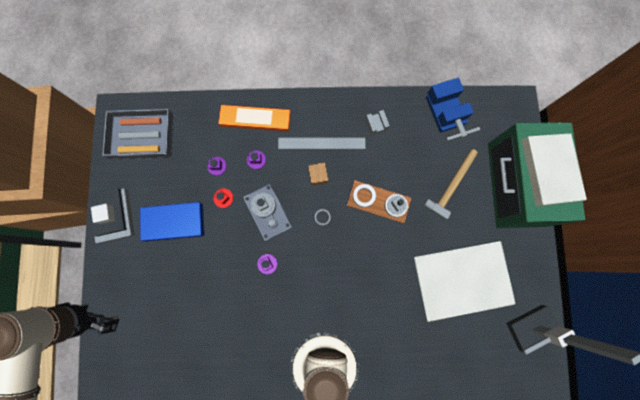

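View pics/scene0.png

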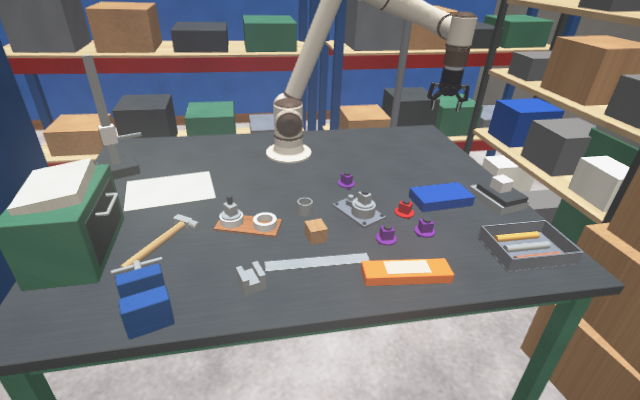

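The top view shows the holder with a steel adapter at about (265,208). The rack's empty nest is at (365,196) and the spare at (397,206). The look-alikes are purple at (216,166), (256,159) and (267,264), and red at (223,198). The steel one on the grey plate fits the description, so I'll confirm it in an enlarged crop.

```bash
cat > h.py <<'E'
import numpy as np,cv2
from scipy.spatial.transform import Rotation as R
from bench import arm
def ray(n,uv):
    c=arm.calibration(n)
    p=cv2.undistortPoints(np.array([[uv]],float),c["K"],np.array(c["distortion"])).ravel()
    return np.array(c["eye"]),R.from_quat(c["attitude"]).apply([p[0],-p[1],-1])
def onz(n,uv,z):
    e,d=ray(n,uv); return e+d*(z-e[2])/d[2]
def proj(n,P):
    c=arm.calibration(n); q=R.from_quat(c["attitude"]).inv().apply(np.array(P,float)-c["eye"])*[1,-1,-1]
    return cv2.projectPoints(q[None],np.zeros(3),np.zeros(3),c["K"],np.array(c["distortion"]))[0].ravel()
E
python3 - <<'E'
from h import *
t=cv2.imread("pics/top0.png");s=cv2.imread("pics/scene0.png")
f=lambda im,x,y,w,h,k:cv2.resize(im[y:y+h,x:x+w],None,fx=k,fy=k,interpolation=cv2.INTER_CUBIC)
a=f(t,235,175,66,70,6);b=f(t,340,172,66+10,60,5);c=f(s,325,180,66,50,6);d=f(s,205,190,85,50,4.5)
H=np.zeros((600,790,3),np.uint8)
for im,x,y in((a[:,:396],0,0),(b,400,0),(c[:180+100],400,305),(d,0,425)):
    h=min(im.shape[0],600-y);w=min(im.shape[1],790-x);H[y:y+h,x:x+w]=im[:h,:w]
cv2.imwrite("pics/crop1.png",H)
# rack mask
hsv=cv2.cvtColor(t,cv2.COLOR_BGR2HSV)
m=cv2.inRange(hsv,(5,80,60),(20,255,255));m[:, :340]=0;m[:,420:]=0;m[:170]=0;m[230:]=0
pts=cv2.findNonZero(m);r=cv2.minAreaRect(pts);print("rack",r,[onz("top",p,10)[:2].round() for p in cv2.boxPoints(r)],onz("top",r[0],10))
# holder plate: brighter than bench
g=cv2.cvtColor(t,cv2.COLOR_BGR2GRAY);print(g[190:230:4,235:300:4])
E
```

```text
rack ((378.8648681640625, 201.18919372558594), (60.43465042114258, 27.349987030029297), 17.10272979736328) [array([519., -86.]), array([ 607., -117.]), array([ 542., -309.]), array([ 454., -277.])] [ 530.19342673 -197.32341364   10.        ]
[[ 67  68  67  67  65  87 136 137 131 137  61  71  68  70  68  67  72]
 [ 66  74  64  95 138 140 164 171 167 134  97  63  66  72  70  67  64]
 [ 69  69  96  65 137 168 140 152 173 171 138  68  72  70  70  70  71]
 [ 70  72  70 143 161 154  70  69 152 165 117 114  64  65  69  70  70]
 [ 71  72  70 116 154 171 133 160  97 161  99 134  66  69  66  65  69]
 [ 64  70  71  68 149 173 150 145 176 159  96 136 101  68  70  71  72]
 [ 69  66  65  67 103 150 172 175 166 102 131 140 136  65  65  74  68]
 [ 67  70  71  69  63 123 126 102 132 137 129 137 137  98  68  70  76]
 [ 65  69  64  63  66 110 133 129 127 174 121 134 136 133  65  73  67]
 [ 73  63  69  69  63  69 130 122 128 123 101 137 132  91 101  73  75]]
```

View pics/crop1.png

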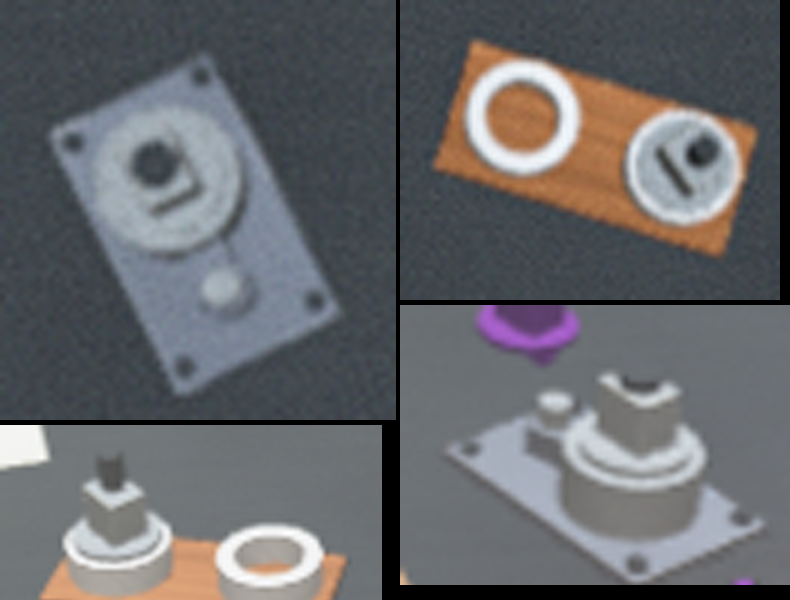

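The crop confirms the grey steel adapter in the cup on the grey plate, with its plunger at crop (222,289), which is top pixel (272,223). The empty nest ring is at about top (364.6,195).

```bash
python3 - <<'E'
from h import *
t=cv2.imread("pics/top0.png");s=cv2.imread("pics/scene0.png")
cr=lambda x,y,x0,y0,k:np.array([(x+.5)/k-.5+x0,(y+.5)/k-.5+y0])
# plate via mask
g=cv2.GaussianBlur(cv2.cvtColor(t,cv2.COLOR_BGR2GRAY),(3,3),0)
m=(g>100).astype(np.uint8)*255;m[:178]=0;m[245:]=0;m[:,:238]=0;m[:,300:]=0
r=cv2.minAreaRect(cv2.findNonZero(m));print("plate",r)
B=np.array([onz("top",p,10)[:2] for p in [cr(205,55,235,175,6),cr(50,130,235,175,6),cr(185,393,235,175,6),cr(338,312,235,175,6)]])
print("corners",B.round(1)); print("lens",[np.linalg.norm(B[i]-B[(i+1)%4]).round(1) for i in range(4)],"centre",B.mean(0))
u=(B[0]+B[1]-B[2]-B[3]);u/=np.linalg.norm(u);print("dir",u,np.degrees(np.arctan2(u[1],u[0])))
B2=np.array([onz("top",p,10)[:2] for p in cv2.boxPoints(r)]);print("mask",B2.round(1),B2.mean(0))
print("cup top", onz("top",cr(167,180,235,175,6),46))
print("plunger top", onz("top",cr(222,287,235,175,6),44), "scene",onz("scene",cr(555-400,405-305,325,180,6),44))
# nut centre top z: 46+6+36+8
print("nut", onz("top",cr(153,163,235,175,6),96))
print("flange scene", onz("scene",cr(632-400,440-305-2,325,180,6),49))
print("nest top", onz("top",cr(523-400,116,340,172,5),36))
print("nest scene", onz("scene",cr(269,556-425,205,190,4.5),36))
print("spare flange top",onz("top",cr(683-400,167,340,172,5),40))
# white ring segmentation
for n,im,box in(("top",t,(345,180,382,212)),("scene",s,(248,208,280,228))):
    x0,y0,x1,y1=box;k=6
    c=cv2.resize(im[y0:y1,x0:x1],None,fx=k,fy=k,interpolation=cv2.INTER_CUBIC)
    mm=((c.min(2)>150)).astype(np.uint8)
    cs,_=cv2.findContours(mm,cv2.RETR_EXTERNAL,cv2.CHAIN_APPROX_NONE);cc=max(cs,key=cv2.contourArea)
    e=cv2.fitEllipse(cc);print(n,e,onz(n,cr(*e[0],x0,y0,k),36))
E
```

```text
plate ((267.0000305175781, 212.00003051757812), (49.19349670410156, 30.4105224609375), 63.43495178222656)
corners [[598.1 171.5]
 [557.2 258.3]
 [408.9 182.9]
 [451.7  98.4]]
lens [np.float64(96.0), np.float64(166.4), np.float64(94.7), np.float64(163.7)] centre [503.97657644 177.75476806]
dir [0.89303181 0.44999353] 26.743269041401234
mask [[555.4 260. ]
 [599.9 168.6]
 [449.6  96.1]
 [406.6 186.2]] [502.87997214 177.74709661]
cup top [521.77859201 187.57185863  46.        ]
plunger top [463.2065976  158.24940542  44.        ] scene [465.77942473 156.88191481  44.        ]
nut [522.96520833 187.66322052  96.        ]
flange scene [514.11415384 188.25116355  49.        ]
nest top [ 548.40196916 -145.54000302   36.        ]
nest scene [ 548.14240948 -145.79329819   36.        ]
spare flange top [ 511.4723939 -248.6322881   40.       ]
top ((117.23198699951172, 91.8619384765625), (135.1371307373047, 137.193603515625), 133.6964569091797) [ 548.09466561 -145.26937826   36.        ]
scene ((99.0075454711914, 71.58613586425781), (98.74871826171875, 145.08775329589844), 81.74102783203125) [ 552.38460257 -147.06072293   36.        ]
```

```bash
cat >> h.py <<'E'
def plan(xyz,jaw=None):
    s=arm.read_state();q=R.from_quat(s["ee_rot"]);y=q.apply([0,1,0]);x=q.apply([1,0,0])
    yaw=np.degrees(np.arctan2(y[1],y[0]))
    print("clock",s["clock"].__round__(2),"pos",s["position"].round(1),"xaxis",x.round(3),"yaw y",yaw.round(2),"j",s["joints"].round(2),"F",s["contact_force"].round(1),"w",round(s["gripper_width"],1))
    print("tool delta",q.inv().apply(np.array(xyz)-s["position"]).round(1))
    if jaw is not None: print("spin needed (tool +)",[round(-((jaw+k-yaw+180)%360-180),1) for k in(0,180)])
E
python3 -c "
from h import *
plan([463.5,158,110],116.7)"
```

```text
clock 0.1 pos [207.5 588.9 208. ] xaxis [-0.001 -0.002 -1.   ] yaw y -109.42 j [ 1.49  0.39  0.01 -0.   -1.19 -0.26] F [-0.6  0.2  0.8] w 85.4
tool delta [  98.7  321.1 -384.7]
spin needed (tool +) [np.float64(133.9), np.float64(-46.1)]
```

>>> drive_tool(motion=[[0,24.7,-29.6,0],[0,24.7,-29.6,0],[0,24.7,-29.6,0],[0,24.7,-29.6,0],[0,24.7,-29.6,0],[0,24.7,-29.6,0],[0,24.7,-29.6,0],[0,24.7,-29.6,0],[0,24.7,-29.6,0],[0,24.7,-29.6,0]], grip=0)

```text
clock: 0.93
position: [405.1, 256.2, 208.9]
ee_rot: [-0.697, 0.119, 0.697, 0.119]
contact_force: [0.3, 0.2, 0.8]
gripper_width: 0.3
```

>>> drive_tool(motion=[[0,24.7,-29.6,0],[0,24.7,-29.6,0],[0,24.7,-29.6,0],[0,0,0,7],[0,0,0,7],[0,0,0,7],[0,0,0,7],[0,0,0,7],[0,0,0,7],[0,0,0,7]])

```text
clock: 1.77
position: [463.6, 158.5, 208.6]
ee_rot: [-0.583, 0.4, 0.584, 0.399]
contact_force: [1.1, 0.0, -0.0]
gripper_width: -0.3
```

>>> drive_tool(motion=[[0,0,0,7],[0,0,0,7],[0,0,0,7],[0,0,0,7],[0,0,0,7],[0,0,0,7],[0,0,0,7],[0,0,0,7],[0,0,0,7],[0,0,0,7]])

```text
clock: 2.6
position: [463.5, 158.5, 208.5]
ee_rot: [-0.249, 0.662, 0.249, 0.661]
contact_force: [0.0, 0.5, -0.1]
gripper_width: -0.2
```

```bash
python3 -c "
from h import *
plan([463.5,158,60],116.7)"
```

```text
clock 2.6 pos [463.5 158.5 208.5] xaxis [-0.001 -0.    -1.   ] yaw y 131.23 j [ 0.66  0.15 -0.31 -0.   -1.1  -1.51] F [ 0.   0.5 -0.1] w -0.2
tool delta [148.5  -0.4  -0.2]
spin needed (tool +) [np.float64(14.5), np.float64(-165.5)]
```

>>> drive_tool(motion=[[20,0,0,7],[30,0,0,7.1],[30,0,0,0],[30,0,0,0],[25,0,0,0],[15,0,0,0],[5,0,0,0],[0,0,0,0],[0,0,0,0]])

```text
clock: 3.35
position: [464.4, 159.0, 54.5]
ee_rot: [-0.168, 0.687, 0.168, 0.687]
contact_force: [0.9, 0.6, 1.1]
gripper_width: 0.3
```

```bash
python3 - <<'E'
from h import *
plan([463.5,158,44],116.7)
t=arm.get_image("top")[:,:,::-1];s=arm.get_image("scene")[:,:,::-1]
f=lambda im,x,y,w,h,k:cv2.resize(im[y:y+h,x:x+w],None,fx=k,fy=k,interpolation=cv2.INTER_CUBIC)
cv2.imwrite("pics/c2.png",np.hstack([f(t,235,170,66,66,6),f(s,325,165,66,66,6)]))
E
```

```text
clock 3.35 pos [464.4 159.   54.5] xaxis [ 0.001  0.    -1.   ] yaw y 117.51 j [ 0.66  0.34 -0.52  0.   -0.71 -1.75] F [0.9 0.6 1.1] w 0.3
tool delta [10.5 -0.5 -1.3]
spin needed (tool +) [np.float64(0.8), np.float64(-179.2)]
```

View pics/c2.png

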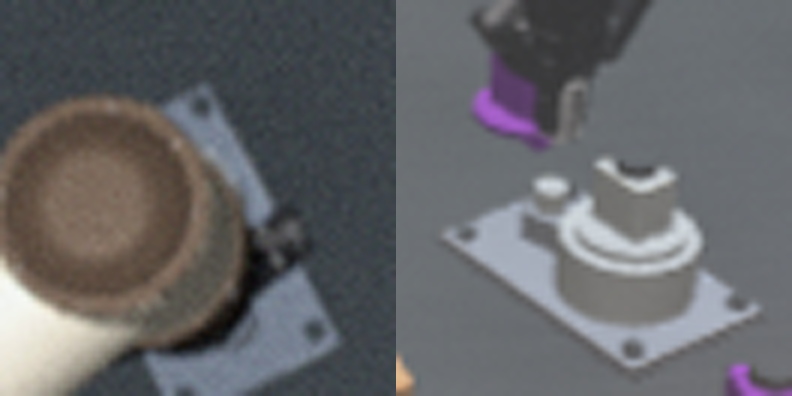

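The scene crop shows the closed fingertips at about (572,135) and the button at (552,185). I'll compare that with the projected positions.

```bash
python3 - <<'E'
from h import *
k=lambda P:((proj("scene",P)-[325,165]+.5)*6-.5+[396,0]).round(1)
print("tcp",k([464.4,159,54.5]),"plunger",k([463.5,158,44]),"cup",k([522.5,187.7,46]),"nut",k([522.5,187.7,96]))
E
```

```text
tcp [555.3 172.9] plunger [551.9 187.8] cup [630.8 235.6] nut [639.2 158.6]
```

```bash
python3 - <<'E'
from h import *
s=np.ascontiguousarray(arm.get_image("scene")[:,:,::-1])
x,y=320,120
im=cv2.resize(s[y:y+100,x:x+100],None,fx=6,fy=6,interpolation=cv2.INTER_CUBIC)
S=arm.read_state();q=R.from_quat(S["ee_rot"]);
for P,c in((S["position"],(0,0,255)),(S["position"]+q.apply([-19,0,0]),(0,255,0)),(S["position"]+q.apply([-73,0,0]),(255,255,0)),(S["position"]+q.apply([0,30,0]),(255,0,255))):
    cv2.circle(im,tuple(((proj("scene",P)-[x,y]+.5)*6).astype(int).tolist()),4,c,-1)
cv2.imwrite("pics/c3.png",im)
E
```

```text
(no output)
```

View pics/c3.png

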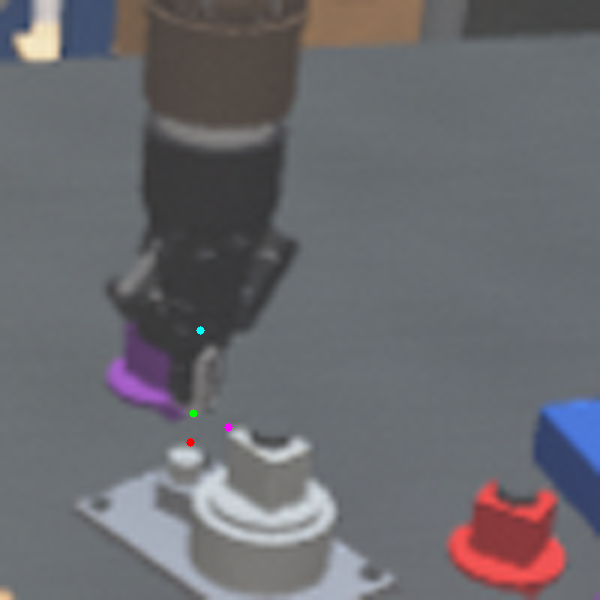

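The scene view shows the closed fingertips at (196,408), while the projected TCP is at (190,442). I'll triangulate the right knuckle to see whether the tip is high or offset to one side.

```bash
python3 - <<'E'
from h import *
def tri(a,b):
    e1,d1=ray("top",a);e2,d2=ray("scene",b)
    k=np.linalg.lstsq(np.c_[d1,-d2],e2-e1,rcond=None)[0]
    p,q=e1+k[0]*d1,e2+k[1]*d2;return ((p+q)/2).round(1),np.linalg.norm(p-q).round(1)
print(tri((285.5,210),(338.5,168.5)))
for r in (34,45,57): print(r,np.array([464.4,159])+r*np.array([.462,-.887]))
tip=((196+.5)/6-.5+320,(408+.5)/6-.5+120)
print("tip ray at x=464, or z=54:",onz("scene",tip,54.5),onz("scene",tip,66),onz("scene",tip,74))
E
```

```text
(array([485.3, 102.8, 165.7]), np.float64(0.4))
34 [480.108 128.842]
45 [485.19  119.085]
57 [490.734 108.441]
tip ray at x=464, or z=54: [426.12335967 173.27154513  54.5       ] [445.20799043 167.22739036  66.        ] [458.48425531 163.02276096  74.        ]
```

The horizontal position is right, but the tip looks higher than the TCP. I'll feel for the button.

>>> drive_tool(motion=[[2,0,-1,0.8],[2,0,0,0],[2,0,0,0],[1,0,0,0],[1,0,0,0],[1,0,0,0],[1,0,0,0],[0,0,0,0]])

```text
clock: 4.17
position: [462.9, 158.2, 43.8]
ee_rot: [-0.163, 0.688, 0.163, 0.688]
contact_force: [-0.1, 0.2, -0.3]
gripper_width: -0.1
```

>>> drive_tool(motion=[[1,0,0,0],[1,0,0,0],[0,0,0,0]])

```text
clock: 4.42
position: [462.9, 158.2, 41.8]
ee_rot: [-0.163, 0.688, 0.163, 0.688]
contact_force: [-0.4, 0.3, -0.2]
gripper_width: 0.1
```

>>> drive_tool(motion=[[1,0,0,0],[1,0,0,0],[0,0,0,0]])

```text
clock: 4.67
position: [462.9, 158.2, 39.8]
ee_rot: [-0.163, 0.688, 0.163, 0.688]
contact_force: [-0.3, -0.4, 0.7]
gripper_width: -0.0
```

>>> drive_tool(motion=[[1,0,0,0],[1,0,0,0],[1,0,0,0],[0,0,0,0]])

```text
clock: 5.0
position: [462.9, 158.2, 36.8]
ee_rot: [-0.163, 0.688, 0.163, 0.688]
contact_force: [-0.2, 0.8, 0.1]
gripper_width: -0.2
```

>>> drive_tool(motion=[[1,0,0,0],[1,0,0,0],[1,0,0,0],[0,0,0,0]])

```text
clock: 5.33
position: [462.9, 158.2, 33.8]
ee_rot: [-0.163, 0.688, 0.163, 0.688]
contact_force: [0.4, -0.1, 0.0]
gripper_width: -0.0
```

>>> drive_tool(motion=[[1,0,0,0],[1,0,0,0],[1,0,0,0],[0,0,0,0]])

```text
clock: 5.67
position: [462.9, 158.2, 30.8]
ee_rot: [-0.163, 0.688, 0.163, 0.688]
contact_force: [0.7, -0.5, -0.2]
gripper_width: 0.1
```

```bash
python3 - <<'E'
from h import *
s=np.ascontiguousarray(arm.get_image("scene")[:,:,::-1])
x,y=320,150
im=cv2.resize(s[y:y+70,x:x+70],None,fx=8,fy=8,interpolation=cv2.INTER_CUBIC)
cv2.imwrite("pics/c4.png",im)
E
```

```text
(no output)
```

View pics/c4.png

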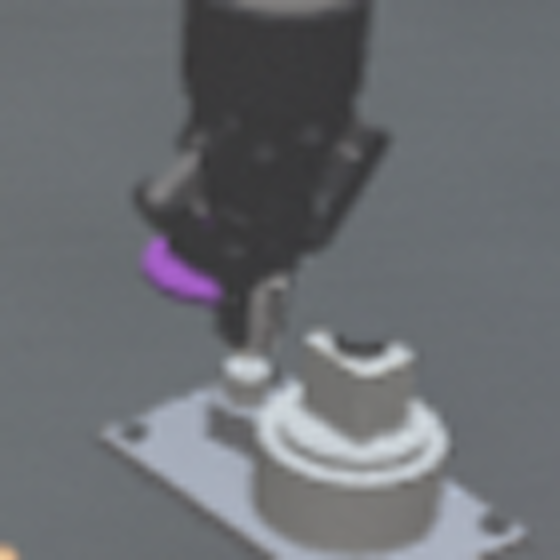

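The tips are now at crop (250,349), just above the button top at (247,368), with about 7 mm to go. So the visible tip is about 20 mm above the reported TCP.

>>> drive_tool(motion=[[1,0,0,0],[1,0,0,0],[1,0,0,0],[0,0,0,0]])

```text
clock: 6.05
position: [462.9, 158.2, 27.8]
ee_rot: [-0.163, 0.688, 0.163, 0.688]
contact_force: [0.1, 0.5, 0.6]
gripper_width: -0.2
```

>>> drive_tool(motion=[[1,0,0,0],[1,0,0,0],[0,0,0,0]])

```text
clock: 6.3
position: [462.9, 158.2, 25.8]
ee_rot: [-0.163, 0.688, 0.163, 0.688]
contact_force: [0.4, 0.6, -0.8]
gripper_width: -0.3
```

>>> drive_tool(motion=[[1,0,0,0],[1,0,0,0],[0,0,0,0]])

```text
clock: 6.55
position: [462.9, 158.2, 23.8]
ee_rot: [-0.163, 0.688, 0.163, 0.688]
contact_force: [-0.1, -0.1, -0.1]
gripper_width: 0.4
```

>>> drive_tool(motion=[[1,0,0,0],[1,0,0,0],[0,0,0,0]])

```text
clock: 6.8
position: [463.0, 158.3, 21.9]
ee_rot: [-0.163, 0.688, 0.163, 0.688]
contact_force: [-0.2, -1.0, -0.2]
gripper_width: 0.1
```

>>> drive_tool(motion=[[1,0,0,0],[1,0,0,0],[0,0,0,0]])

```text
clock: 7.05
position: [463.0, 158.3, 20.2]
ee_rot: [-0.163, 0.688, 0.163, 0.688]
contact_force: [-1.2, -0.4, 3.8]
gripper_width: -0.0
```

>>> drive_tool(motion=[[1,0,0,0],[0,0,0,0]])

```text
clock: 7.22
position: [463.0, 158.3, 19.1]
ee_rot: [-0.163, 0.688, 0.163, 0.688]
contact_force: [-1.2, -0.1, 5.1]
gripper_width: -0.0
```

>>> drive_tool(motion=[[1,0,0,0],[0,0,0,0]])

```text
clock: 7.38
position: [463.0, 158.3, 18.0]
ee_rot: [-0.163, 0.688, 0.163, 0.688]
contact_force: [-1.3, -0.7, 4.4]
gripper_width: 0.4
```

```bash
python3 - <<'E'
from h import *
s=np.ascontiguousarray(arm.get_image("scene")[:,:,::-1])
x,y=320,150
im=cv2.resize(s[y:y+70,x:x+70],None,fx=8,fy=8,interpolation=cv2.INTER_CUBIC)
cv2.imwrite("pics/c5.png",im)
E
```

```text
(no output)
```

View pics/c5.png

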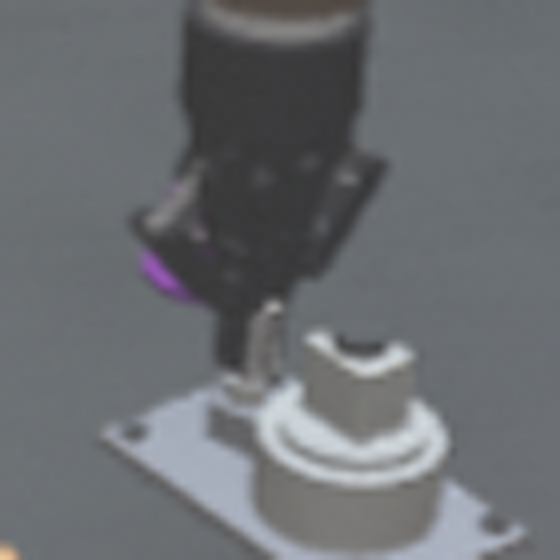

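The fingertips are on the button and pushing it at about 5 N. Contact came at a reported z of about 20.5, so the real tip is about 23.5 mm above the reported TCP. I'll press on.

>>> drive_tool(motion=[[1,0,0,0],[1,0,0,0],[1,0,0,0],[0,0,0,0]])

```text
clock: 7.77
position: [463.0, 158.3, 14.8]
ee_rot: [-0.163, 0.688, 0.163, 0.688]
contact_force: [-1.1, -0.8, 2.8]
gripper_width: 0.1
```

>>> drive_tool(motion=[[0.5,0,0,0],[0.5,0,0,0],[0,0,0,0]])

```text
clock: 8.02
position: [463.1, 158.3, 13.9]
ee_rot: [-0.163, 0.688, 0.163, 0.688]
contact_force: [-0.9, 0.1, 3.9]
gripper_width: 0.2
```

>>> drive_tool(motion=[[0.5,0,0,0],[0,0,0,0],[0,0,0,0]])

```text
clock: 8.27
position: [463.0, 158.3, 13.7]
ee_rot: [-0.163, 0.688, 0.163, 0.688]
contact_force: [-1.1, -0.6, 6.5]
gripper_width: 0.2
```

>>> drive_tool(motion=[[0.5,0,0,0],[0,0,0,0],[0,0,0,0]])

```text
clock: 8.52
position: [463.0, 158.3, 13.6]
ee_rot: [-0.163, 0.688, 0.163, 0.688]
contact_force: [-2.8, -0.7, 9.7]
gripper_width: -0.0
```

>>> drive_tool(motion=[[0.7,0,0,0],[0,0,0,0],[0,0,0,0],[0,0,0,0]])

```text
clock: 8.85
position: [463.0, 158.2, 13.5]
ee_rot: [-0.163, 0.688, 0.163, 0.688]
contact_force: [-3.9, -0.5, 14.4]
gripper_width: -0.2
```

>>> drive_tool(motion=[[-3,0,0,0],[-12,0,0,0],[-30,0,0,0],[-30,0,0,0],[-30,0,0,0],[-20,0,0,0],[0,0,0,0],[0,0,0,0]])

```text
clock: 9.52
position: [463.4, 158.7, 138.0]
ee_rot: [-0.162, 0.687, 0.164, 0.689]
contact_force: [-1.0, 0.7, -0.5]
gripper_width: -0.1
```

```bash
python3 -c "
from h import *
plan([522.5,187.7,60],116.7)"
```

```text
clock 9.52 pos [463.4 158.7 138. ] xaxis [ 0.002  0.002 -1.   ] yaw y 116.67 j [ 0.66  0.22 -0.42 -0.   -0.92 -1.77] F [-1.   0.7 -0.5] w -0.1
tool delta [78.1 -0.7 65.6]
spin needed (tool +) [np.float64(-0.0), np.float64(180.0)]
```

The plunger bottomed at about 14 N. Now I'll open and go over the adapter.

>>> drive_tool(motion=[[0,0,25,0],[0,-0.7,25,0],[0,0,15.5,0],[20,0,0,0],[25,0,0,0],[20,0,0,0],[5,0,0,0],[0,0,0,0],[0,0,0,0]], grip=85)

```text
clock: 10.27
position: [521.9, 187.0, 66.9]
ee_rot: [-0.164, 0.688, 0.163, 0.688]
contact_force: [0.7, 1.2, 0.2]
gripper_width: 85.2
```

```bash
python3 - <<'E'
from h import *
plan([522.5,187.7,38],116.7)
s=np.ascontiguousarray(arm.get_image("scene")[:,:,::-1])
x,y=320,140
im=cv2.resize(s[y:y+80,x:x+80],None,fx=7,fy=7,interpolation=cv2.INTER_CUBIC)
cv2.imwrite("pics/c6.png",im)
E
```

```text
clock 10.27 pos [521.9 187.   66.9] xaxis [-0.001 -0.001 -1.   ] yaw y 116.71 j [ 0.64  0.41 -0.35  0.   -0.81 -1.74] F [0.7 1.2 0.2] w 85.2
tool delta [28.9  0.4  0.9]
spin needed (tool +) [np.float64(0.0), np.float64(-180.0)]
```

View pics/c6.png

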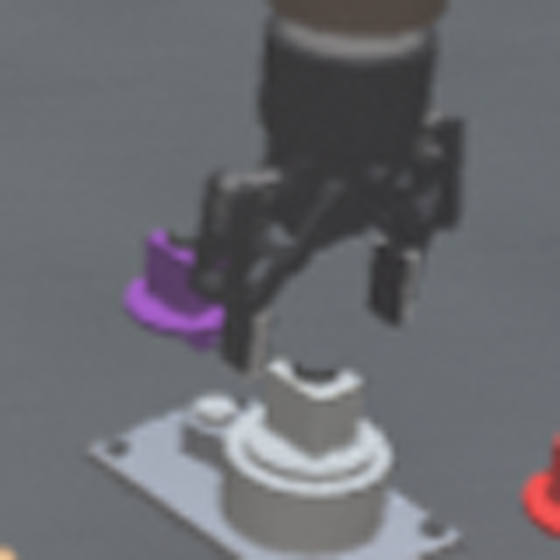

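The open jaws straddle the adapter: tip midpoint at crop (317,345), nut at (318,372). I'll lower and close.

>>> drive_tool(motion=[[8,0.4,0.9,0],[10,0,0,0],[9,0,0,0],[4,0,0,0],[2,0,0,0],[0,0,0,0]])

```text
clock: 10.82
position: [522.1, 187.5, 33.5]
ee_rot: [-0.163, 0.688, 0.163, 0.688]
contact_force: [-0.2, 0.5, -0.0]
gripper_width: 84.8
```

>>> drive_tool(motion=[[0,0,0,0],[0,0,0,0],[0,0,0,0],[0,0,0,0],[0,0,0,0],[0,0,0,0],[0,0,0,0],[0,0,0,0]], grip=20)

```text
clock: 11.48
position: [522.8, 188.0, 34.8]
ee_rot: [-0.163, 0.688, 0.163, 0.688]
contact_force: [-0.6, 0.4, 2.8]
gripper_width: 28.9
```

```bash
python3 -c "
from h import *
plan([522.5,187.7,38],116.7);s=arm.read_state();print(s['wrist_torque'])"
```

```text
clock 11.48 pos [522.8 188.   34.8] xaxis [ 0.001  0.    -1.   ] yaw y 116.7 j [ 0.64  0.46 -0.38  0.   -0.73 -1.74] F [-0.6  0.4  2.8] w 28.9
tool delta [-3.2 -0.1 -0.5]
spin needed (tool +) [np.float64(0.0), np.float64(-180.0)]
[ 0.01321146  0.08765306 -0.03403423]
```

>>> drive_tool(motion=[[-0.4,0,0,0],[0,0,0,-3],[0,0,0,-3],[0,0,0,-3],[0,0,0,0]])

```text
clock: 11.9
position: [522.7, 187.9, 34.8]
ee_rot: [-0.217, 0.673, 0.217, 0.673]
contact_force: [0.2, 0.5, 1.9]
gripper_width: 29.6
```

```bash
cat > st.py <<'E'
from h import *
plan([522.5,187.7,38],116.7);s=arm.read_state();print(s['wrist_torque'].round(3),"j6 effort",s['joint_efforts'][5].round(3))
E
python3 st.py
```

```text
clock 11.9 pos [522.7 187.9  34.8] xaxis [ 0.  0. -1.] yaw y 125.76 j [ 0.64  0.46 -0.38  0.   -0.73 -1.58] F [0.2 0.5 1.9] w 29.6
tool delta [-3.2 -0.1 -0.2]
spin needed (tool +) [np.float64(9.1), np.float64(-170.9)]
[ 0.014 -0.045  0.123] j6 effort 0.189
```

>>> drive_tool(motion=[[0,0,0,-4],[0,0,0,-4],[0,0,0,-4],[0,0,0,-4],[0,0,0,-4],[0,0,0,0]])

```text
clock: 12.4
position: [522.6, 187.9, 34.8]
ee_rot: [-0.33, 0.625, 0.33, 0.625]
contact_force: [-0.2, 0.6, 2.2]
gripper_width: 29.0
```

```bash
python3 st.py
```

```text
clock 12.4 pos [522.6 187.9  34.8] xaxis [ 0.  0. -1.] yaw y 145.7 j [ 0.64  0.46 -0.38  0.   -0.73 -1.24] F [-0.2  0.6  2.2] w 29.0
tool delta [-3.2  0.  -0.2]
spin needed (tool +) [np.float64(29.0), np.float64(-151.0)]
[ 0.023 -0.044  0.077] j6 effort 0.284
```

>>> drive_tool(motion=[[0,0,0,-4],[0,0,0,-4],[0,0,0,-4],[0,0,0,-4],[0,0,0,-4],[0,0,0,-3],[0,0,0,0]])

```text
clock: 12.98
position: [522.6, 187.9, 34.8]
ee_rot: [-0.448, 0.547, 0.448, 0.547]
contact_force: [0.3, 0.1, 1.9]
gripper_width: 29.2
```

```bash
python3 st.py
```

```text
clock 12.98 pos [522.6 187.9  34.8] xaxis [ 0.  0. -1.] yaw y 168.61 j [ 0.64  0.46 -0.38  0.   -0.73 -0.84] F [0.3 0.1 1.9] w 29.2
tool delta [-3.2  0.1 -0.2]
spin needed (tool +) [np.float64(51.9), np.float64(-128.1)]
[ 0.008 -0.032  0.109] j6 effort 0.189
```

>>> drive_tool(motion=[[0,0,0,-2],[0,0,0,-2],[0,0,0,-1],[0,0,0,0],[0,0,0,0]])

```text
clock: 13.4
position: [522.6, 187.9, 34.9]
ee_rot: [-0.471, 0.527, 0.471, 0.527]
contact_force: [1.0, -0.1, 3.1]
gripper_width: 29.0
```

```bash
python3 st.py
```

```text
clock 13.4 pos [522.6 187.9  34.9] xaxis [ 0.  0. -1.] yaw y 173.61 j [ 0.64  0.46 -0.38  0.   -0.73 -0.75] F [ 1.  -0.1  3.1] w 29.0
tool delta [-3.1  0.1 -0.2]
spin needed (tool +) [np.float64(56.9), np.float64(-123.1)]
[0.    0.006 0.098] j6 effort -0.034
```

>>> drive_tool(motion=[[0,0,0,-1],[0,0,0,-1],[0,0,0,0],[0,0,0,0]])

```text
clock: 13.73
position: [522.6, 187.9, 34.8]
ee_rot: [-0.481, 0.518, 0.481, 0.518]
contact_force: [-0.5, 0.1, 2.9]
gripper_width: 29.5
```

```bash
python3 st.py
```

```text
clock 13.73 pos [522.6 187.9  34.8] xaxis [ 0. -0. -1.] yaw y 175.71 j [ 0.64  0.46 -0.38  0.   -0.73 -0.71] F [-0.5  0.1  2.9] w 29.5
tool delta [-3.2  0.1 -0.2]
spin needed (tool +) [np.float64(59.0), np.float64(-121.0)]
[ 0.093 -0.059  0.135] j6 effort -0.107
```

>>> drive_tool(motion=[[0,0,0,-1],[0,0,0,-1],[0,0,0,0],[0,0,0,0]])

```text
clock: 14.07
position: [522.6, 187.9, 34.8]
ee_rot: [-0.49, 0.51, 0.49, 0.51]
contact_force: [-0.4, -1.4, 4.0]
gripper_width: 29.2
```

```bash
python3 st.py|tail -2
```

```text
spin needed (tool +) [np.float64(61.0), np.float64(-119.0)]
[ 0.032 -0.045  0.144] j6 effort -0.113
```

>>> drive_tool(motion=[[0,0,0,-1],[0,0,0,-1],[0,0,0,0],[0,0,0,0]])

```text
clock: 14.4
position: [522.6, 187.9, 34.8]
ee_rot: [-0.499, 0.501, 0.499, 0.501]
contact_force: [-0.9, 0.3, 4.9]
gripper_width: 29.5
```

```bash
python3 st.py|tail -2
```

```text
spin needed (tool +) [np.float64(63.0), np.float64(-117.0)]
[0.008 0.042 0.117] j6 effort -0.12
```

>>> drive_tool(motion=[[-0.3,0,0,-1],[0,0,0,-1],[0,0,0,0],[0,0,0,0]])

```text
clock: 14.73
position: [522.4, 187.7, 34.8]
ee_rot: [-0.507, 0.493, 0.507, 0.492]
contact_force: [1.7, 0.5, 2.0]
gripper_width: 29.1
```

```bash
python3 st.py|tail -2
```

```text
spin needed (tool +) [np.float64(65.0), np.float64(-115.0)]
[-0.    -0.274  0.097] j6 effort -0.044
```

>>> drive_tool(motion=[[0,0,0,-1],[0,0,0,-1],[0,0,0,0],[0,0,0,0]])

```text
clock: 15.07
position: [522.3, 187.6, 34.8]
ee_rot: [-0.516, 0.484, 0.516, 0.483]
contact_force: [1.3, -0.8, 0.9]
gripper_width: 29.3
```

```bash
python3 st.py|tail -2
```

```text
spin needed (tool +) [np.float64(67.0), np.float64(-113.0)]
[-0.128 -0.394  0.053] j6 effort -0.003
```

>>> drive_tool(motion=[[0,0,0,-1],[0,0,0,-1],[0,0,0,0],[0,0,0,0]])

```text
clock: 15.4
position: [522.3, 187.7, 34.8]
ee_rot: [-0.524, 0.475, 0.524, 0.474]
contact_force: [0.5, -1.0, 1.0]
gripper_width: 29.6
```

```bash
python3 st.py|tail -2
```

```text
spin needed (tool +) [np.float64(69.0), np.float64(-111.0)]
[-0.261 -0.334 -0.05 ] j6 effort 0.014
```

>>> drive_tool(motion=[[0,0,0,-1],[0,0,0,-1],[0,0,0,0],[0,0,0,0]])

```text
clock: 15.73
position: [522.3, 187.8, 34.9]
ee_rot: [-0.532, 0.465, 0.533, 0.465]
contact_force: [1.0, -0.5, 0.2]
gripper_width: 29.2
```

```bash
python3 st.py|tail -2
```

```text
spin needed (tool +) [np.float64(71.0), np.float64(-109.0)]
[-0.187 -0.28  -0.057] j6 effort 0.014
```

>>> drive_tool(motion=[[0,0,0,-1],[0,0,0,0],[0,0,0,0]])

```text
clock: 15.98
position: [522.4, 187.8, 34.9]
ee_rot: [-0.536, 0.461, 0.537, 0.461]
contact_force: [1.3, 0.3, -0.4]
gripper_width: 29.2
```

```bash
python3 st.py|tail -2
```

```text
spin needed (tool +) [np.float64(72.0), np.float64(-108.0)]
[-0.111 -0.307  0.098] j6 effort 0.008
```

>>> drive_tool(motion=[[0,0,0,-1],[0,0,0,0],[0,0,0,0]])

```text
clock: 16.23
position: [522.5, 187.9, 34.9]
ee_rot: [-0.54, 0.456, 0.54, 0.456]
contact_force: [1.5, -0.5, -1.4]
gripper_width: 29.2
```

```bash
python3 st.py|tail -2
```

```text
spin needed (tool +) [np.float64(72.9), np.float64(-107.1)]
[ 0.011 -0.448 -0.42 ] j6 effort 0.396
```

The torque jumped to -0.42 Nm at about 73°, so that is the stop. I'll back off 1.5° and try a gentle lift.

>>> drive_tool(motion=[[0,0,0,1.5],[0,0,0,0],[-0.5,0,0,0],[-0.5,0,0,0],[-0.5,0,0,0],[0,0,0,0],[0,0,0,0]])

```text
clock: 16.82
position: [522.2, 187.7, 36.3]
ee_rot: [-0.534, 0.463, 0.535, 0.463]
contact_force: [1.2, -0.4, -3.8]
gripper_width: 29.2
```

```bash
python3 st.py
```

```text
clock 16.82 pos [522.2 187.7  36.3] xaxis [-0.001 -0.    -1.   ] yaw y -171.81 j [ 0.64  0.45 -0.38 -0.   -0.74 -0.49] F [ 1.2 -0.4 -3.8] w 29.2
tool delta [-1.7 -0.3 -0. ]
spin needed (tool +) [np.float64(71.5), np.float64(-108.5)]
[ 0.03  -0.405 -0.105] j6 effort 0.025
```

Only the weight shows (about 4 N). I'll keep lifting slowly past the 1.5 mm of play.

>>> drive_tool(motion=[[-0.5,0,0,0],[-0.5,0,0,0],[-0.5,0,0,0],[0,0,0,0]])

```text
clock: 17.15
position: [522.3, 187.7, 38.1]
ee_rot: [-0.534, 0.463, 0.534, 0.463]
contact_force: [-0.3, -0.8, -4.1]
gripper_width: 29.3
```

>>> drive_tool(motion=[[-0.5,0,0,0],[-0.5,0,0,0],[-0.5,0,0,0],[0,0,0,0]])

```text
clock: 17.48
position: [522.2, 187.7, 39.6]
ee_rot: [-0.534, 0.463, 0.534, 0.463]
contact_force: [0.0, 1.2, -4.4]
gripper_width: 29.3
```

```bash
python3 st.py
```

```text
clock 17.48 pos [522.2 187.7  39.6] xaxis [-0. -0. -1.] yaw y -171.81 j [ 0.64  0.45 -0.38 -0.   -0.75 -0.49] F [ 0.   1.2 -4.4] w 29.3
tool delta [ 1.6 -0.3 -0. ]
spin needed (tool +) [np.float64(71.5), np.float64(-108.5)]
[-0.014 -0.008  0.002] j6 effort 0.001
```

>>> drive_tool(motion=[[-3,0,0,0],[-5,0,0,0],[-8,0,0,0],[-12,0,0,0],[-15,0,0,0],[-15,0,0,0],[-15,0,0,0],[-12,0,0,0],[-5,0,0,0],[0,0,0,0]])

```text
clock: 18.32
position: [523.1, 188.3, 131.5]
ee_rot: [0.535, -0.462, -0.534, -0.464]
contact_force: [-0.3, -0.4, -4.3]
gripper_width: 29.2
```

```bash
python3 -c "
from h import *
plan([548.5,-145.5,130])"
```

```text
clock 18.32 pos [523.1 188.3 131.5] xaxis [ 0.003  0.002 -1.   ] yaw y -171.8 j [ 0.64  0.34 -0.28  0.   -0.95 -0.49] F [-0.3 -0.4 -4.3] w 29.2
tool delta [   0.9   22.5 -334. ]
```

>>> drive_tool(motion=[[0,1,-15,0],[0,2,-28,0],[0,2,-28,0],[0,2,-28,0],[0,2,-28,0],[0,2,-28,0],[0,2,-28,0],[0,2,-28,0],[0,2,-28,0],[0,2,-28,0]])

```text
clock: 19.15
position: [540.4, -81.1, 128.4]
ee_rot: [-0.534, 0.464, 0.535, 0.462]
contact_force: [0.7, 0.6, -3.7]
gripper_width: 29.4
```

>>> drive_tool(motion=[[0,2,-28,0],[0,1,-20,0],[0,0.5,-14,0],[0,0,-5,0],[0,0,0,0],[0,0,0,0],[0,0,0,0]])

```text
clock: 19.73
position: [547.3, -145.4, 129.1]
ee_rot: [-0.534, 0.463, 0.535, 0.463]
contact_force: [0.5, 0.5, -3.6]
gripper_width: 28.8
```

```bash
python3 -c "
from h import *
plan([548.5,-145.5,70])"
```

```text
clock 19.73 pos [ 547.3 -145.4  129.1] xaxis [-0.001  0.    -1.   ] yaw y -171.78 j [ 0.03  0.36 -0.25 -0.   -0.96  0.12] F [ 0.5  0.5 -3.6] w 28.8
tool delta [59.1 -1.2 -0.3]
```

>>> drive_tool(motion=[[10,-0.9,-0.2,0],[15,0,0,0],[20,0,0,0],[18,0,0,0],[10,0,0,0],[4,0,0,0],[0,0,0,0],[0,0,0,0]])

```text
clock: 20.4
position: [549.4, -145.9, 53.0]
ee_rot: [0.535, -0.463, -0.534, -0.463]
contact_force: [0.6, 0.4, -3.4]
gripper_width: 29.2
```

```bash
python3 - <<'E'
from h import *
plan([548.5,-145.5,40])
s=np.ascontiguousarray(arm.get_image("scene")[:,:,::-1])
x,y=200,165
im=cv2.resize(s[y:y+75,x:x+100],None,fx=7,fy=7,interpolation=cv2.INTER_CUBIC)
k=lambda P:tuple(((proj("scene",P)-[x,y]+.5)*7).astype(int).tolist())
for i in range(0,360,15):
    a=np.radians(i);d=np.array([np.cos(a),np.sin(a),0]);cv2.circle(im,k(np.array([548.2,-145.4,36])+37*d),1,(0,0,255),-1)
    cv2.circle(im,k(np.array([548.2,-145.4,52+14])+32*d),1,(0,255,0),-1)
cv2.imwrite("pics/c7.png",im)
E
```

```text
clock 20.4 pos [ 549.4 -145.9   53. ] xaxis [ 0.001 -0.    -1.   ] yaw y -171.76 j [ 0.03  0.45 -0.33  0.   -0.79  0.12] F [ 0.6  0.4 -3.4] w 29.2
tool delta [13.   0.9  0.5]
```

View pics/c7.png

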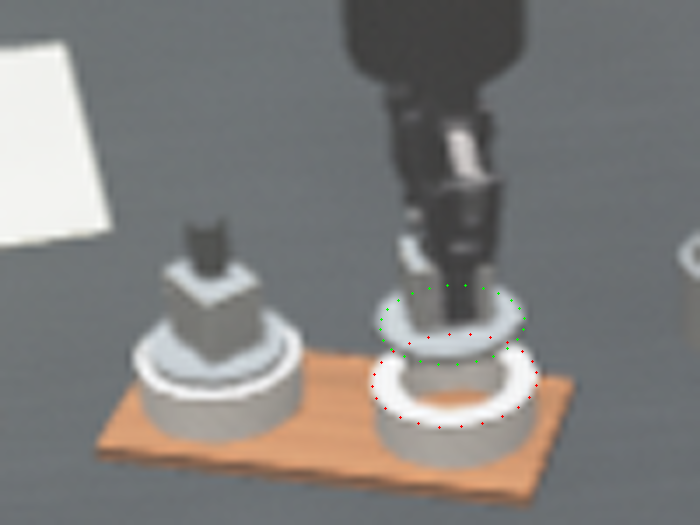

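The ring outline matches the measured nest. The flange sits about 1 mm left of its prediction and a few mm higher or farther away. I'll check with the top view.

```bash
python3 - <<'E'
from h import *
s=np.ascontiguousarray(arm.get_image("top")[:,:,::-1])
x,y=340,165
im=cv2.resize(s[y:y+65,x:x+80],None,fx=9,fy=9,interpolation=cv2.INTER_CUBIC)
k=lambda P:tuple(((proj("top",P)-[x,y]+.5)*9).astype(int).tolist())
for i in range(0,360,10):
    a=np.radians(i);d=np.array([np.cos(a),np.sin(a),0]);cv2.circle(im,k(np.array([548.2,-145.4,36])+37*d),1,(0,0,255),-1)
    cv2.circle(im,k(np.array([549.4,-145.9,70])+32*d),1,(0,255,0),-1)
cv2.imwrite("pics/c8.png",im)
E
```

```text
(no output)
```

View pics/c8.png

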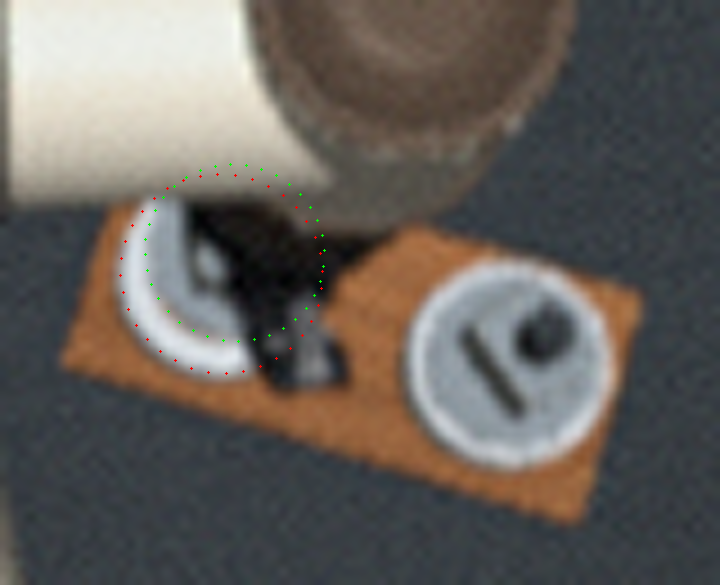

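The top view agrees with the prediction to about 1.5 mm for both ring and flange. I'll make a small correction and lower gently.

>>> drive_tool(motion=[[2,1,0.8,0],[3,0,0,0],[3,0,0,0],[2,0,0,0],[1,0,0,0],[0,0,0,0]])

```text
clock: 21.0
position: [547.4, -145.4, 41.1]
ee_rot: [-0.534, 0.463, 0.535, 0.463]
contact_force: [-0.6, -0.4, -4.2]
gripper_width: 29.5
```

>>> drive_tool(motion=[[1,0,0,0],[1,0,0,0],[1,0,0,0],[0,0,0,0]])

```text
clock: 21.33
position: [547.4, -145.4, 38.3]
ee_rot: [-0.534, 0.463, 0.535, 0.463]
contact_force: [0.5, -0.1, -3.5]
gripper_width: 28.9
```

>>> drive_tool(motion=[[1,0,0,0],[1,0,0,0],[0,0,0,0]])

```text
clock: 21.58
position: [547.4, -145.4, 36.3]
ee_rot: [-0.534, 0.463, 0.535, 0.463]
contact_force: [0.0, -0.0, -3.8]
gripper_width: 29.0
```

>>> drive_tool(motion=[[1,-0.4,0,0],[1,0,0,0],[1,0,0,0],[0,0,0,0]])

```text
clock: 21.92
position: [547.8, -145.3, 33.2]
ee_rot: [-0.534, 0.463, 0.535, 0.463]
contact_force: [-0.7, -0.9, -3.2]
gripper_width: 28.9
```

>>> drive_tool(motion=[[1,0,0,0],[1,0,0,0],[1,0,0,0],[0,0,0,0]])

```text
clock: 22.25
position: [547.8, -145.3, 30.2]
ee_rot: [-0.534, 0.463, 0.535, 0.463]
contact_force: [-0.6, -1.1, -3.8]
gripper_width: 29.1
```

>>> drive_tool(motion=[[1,0,0,0],[1,0,0,0],[1,0,0,0],[0,0,0,0]])

```text
clock: 22.58
position: [547.8, -145.3, 27.3]
ee_rot: [-0.534, 0.463, 0.535, 0.463]
contact_force: [-0.6, 0.0, -4.1]
gripper_width: 29.2
```

>>> drive_tool(motion=[[0.5,0,0,0],[0.5,0,0,0],[0,0,0,0]])

```text
clock: 22.83
position: [547.9, -145.4, 26.4]
ee_rot: [-0.534, 0.463, 0.534, 0.463]
contact_force: [-0.0, 0.8, -4.4]
gripper_width: 29.1
```

>>> drive_tool(motion=[[0.5,0,0,0],[0.5,0,0,0],[0,0,0,0]])

```text
clock: 23.08
position: [547.9, -145.3, 25.4]
ee_rot: [-0.534, 0.463, 0.534, 0.463]
contact_force: [0.8, -0.7, -4.1]
gripper_width: 29.3
```

>>> drive_tool(motion=[[0.5,0,0,0],[0.5,0,0,0],[0,0,0,0]])

```text
clock: 23.33
position: [548.1, -145.3, 24.9]
ee_rot: [0.535, -0.463, -0.534, -0.463]
contact_force: [-1.1, 0.8, -0.6]
gripper_width: 29.2
```

```bash
python3 st.py
```

```text
clock 23.33 pos [ 548.1 -145.3   24.9] xaxis [ 0. -0. -1.] yaw y -171.8 j [ 0.03  0.49 -0.36  0.   -0.73  0.12] F [-1.1  0.8 -0.6] w 29.2
tool delta [-13.2 -22.2 333.3]
spin needed (tool +) [np.float64(71.5), np.float64(-108.5)]
[ 0.08   0.287 -0.012] j6 effort -0.01
```

Contact at 24.9, as predicted for fully home. I'll add slight pressure, then release.

>>> drive_tool(motion=[[0.4,0,0,0],[0,0,0,0]])

```text
clock: 23.5
position: [548.1, -145.4, 24.8]
ee_rot: [0.535, -0.463, -0.534, -0.463]
contact_force: [-2.4, 0.9, 3.4]
gripper_width: 29.2
```

>>> drive_tool(motion=[[0,0,0,0],[0,0,0,0],[0,0,0,0],[0,0,0,0],[0,0,0,0],[0,0,0,0]], grip=70)

```text
clock: 24.0
position: [548.1, -145.4, 24.1]
ee_rot: [0.534, -0.463, -0.534, -0.463]
contact_force: [-0.4, 0.6, -1.0]
gripper_width: 70.0
```

>>> drive_tool(motion=[[-5,0,0,0],[-15,0,0,0],[-25,0,0,0],[-30,0,0,0],[-35,0,0,0],[-35,0,0,0],[-20,0,0,0],[0,0,0,0]])

```text
clock: 24.67
position: [551.2, -145.9, 195.6]
ee_rot: [0.538, -0.46, -0.531, -0.465]
contact_force: [0.6, -0.6, 0.5]
gripper_width: 69.8
```

>>> drive_tool(motion=[[0,0,20,0],[0,0,35,0],[0,0,35,0],[0,0,35,0],[0,0,25,0],[0,0,10,0],[0,0,0,0],[0,0,0,0]])

```text
clock: 25.33
position: [525.0, 13.1, 188.9]
ee_rot: [-0.535, 0.463, 0.535, 0.463]
contact_force: [0.3, -0.5, 0.3]
gripper_width: 69.8
```

```bash
python3 - <<'E'
from h import *
plan([548.5,-145.5,40])
t=np.ascontiguousarray(arm.get_image("top")[:,:,::-1]);s=np.ascontiguousarray(arm.get_image("scene")[:,:,::-1])
def crop(n,im,x,y,w,h,k):
    o=cv2.resize(im[y:y+h,x:x+w],None,fx=k,fy=k,interpolation=cv2.INTER_CUBIC)
    for i in range(0,360,15):
        a=np.radians(i);d=np.array([np.cos(a),np.sin(a),0])
        for P,c in((np.array([548.2,-145.4,36])+37*d,(0,0,255)),(np.array([548.2,-145.4,42])+32*d,(0,255,0)),(np.array([548.2,-145.4,86])+13*d,(255,0,255))):
            cv2.circle(o,tuple(((proj(n,P)-[x,y]+.5)*k).astype(int).tolist()),1,c,-1)
    return o
a=crop("top",t,335,165,80,60,5);b=crop("scene",s,205,175,80,60,5)
c=crop("top",t,235,175,80,60,5);d=crop("scene",s,325,175,80,60,5)
cv2.imwrite("pics/c9.png",np.vstack([np.hstack([a,b]),np.hstack([c,d])]))
E
```

```text
clock 25.33 pos [525.   13.1 188.9] xaxis [-0. -0. -1.] yaw y -171.75 j [ 0.33  0.23 -0.27  0.   -1.07 -0.19] F [ 0.3 -0.5  0.3] w 69.8
tool delta [ 149.    -0.6 -160.3]
```

View pics/c9.png

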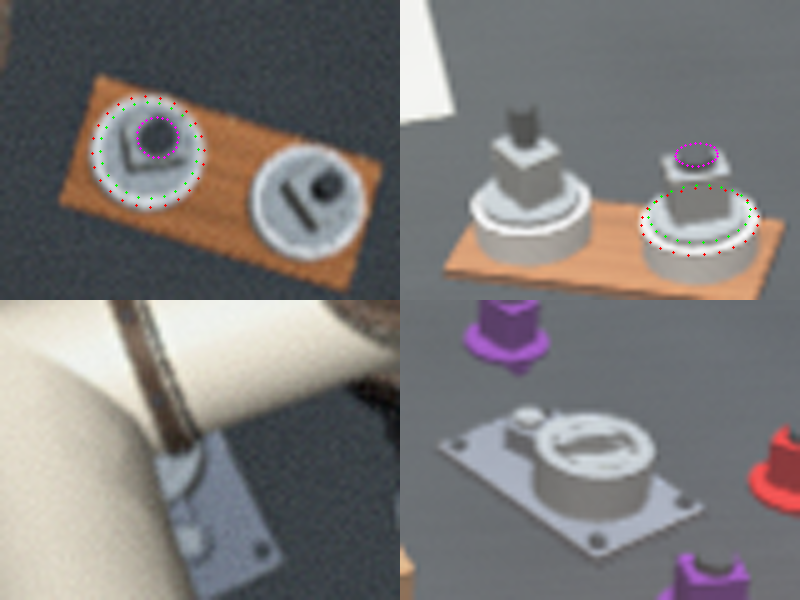

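The adapter stands upright in the nest, with nut and flange outlines matching in both views. The holder is empty and the button is low on its boss. Handing in.

```bash
python3 -c "
from bench import arm
print(arm.job_done())"
```

```text
the job is handed in; nothing more can be done
None
```

The adapter is standing in the empty nest and the job is handed in at about 25 s of the 72 s limit. The hand-in gave no verdict.

**What I did**
- **Plunger:** I pressed it until it hit its stop, at about 14 N.
- **Twist:** I turned the adapter anticlockwise until the torque jumped to 0.42 Nm, about 73° from where I gripped it. I then backed off 1.5°.
- **Lift:** It came off freely, with only its weight of about 4.4 N on the gripper.
- **Placing:** It met the nest rim at a reported height of 24.9 mm, where I had predicted 24.8 mm. I pressed it home with about 7 N beyond its weight, let go and backed away.

**Last checks**
- **Adapter:** The outlines of its flange and nut matched the nest prediction in both cameras to about a pixel (around 3 mm). It looks upright.
- **Plunger and spare:** The button was still low on its boss, and the spare looked unmoved.
- **Not checked:** I did not measure the tube, carton, rule, hammer or blue case again. Every carrying move passed well above them, and I felt no unexpected contact.

**Disagreement:** The real fingertips sat about 22 mm above the reported TCP. The first pushes toward the plunger met nothing, so I found its height, and the offset, by touch. I used that offset for the grip and the placing.

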